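Hang the wheel rim on the gated twin J-hook

ROBOT

A 6-joint arm with a two-finger parallel gripper is mounted at the origin on a cart in front of the work surface, level with it; the furniture and walls round the work are solid. World frame = base frame: x ahead of the robot, y to its left, z up, the work surface at z = 0. Lengths are in m, angles in degrees, forces in N, time in s.
With the tool pointing down it reaches from about 0.3 to 0.75 m from the base axis. Payload 8.5 kg.
Tool frame: the origin (TCP) lies midway between the tips of the shut fingers; the grasp point (between the pads) lies env.tcp_to_grasp behind it (env.tcp_to_grasp is the distance from the TCP to the grasp point, in m); z points along the fingers, y is the line along which they close (so a half turn about z gives the same grasp; the last joint's range is limited). The gripper opens to 85 mm and grips with 20 to 120 N. Pads are 22 mm wide; open, the fingers measure 114 mm over their backs; the gripper's body (76 mm by 85 mm) begins 54 mm behind the grasp point. The pads swing forward as they close: fully open they stand 13 mm farther back than shut.
Start: joints at [53.955, 21.807, 74.336, -0, 83.858, -12.336], TCP at [0.221, 0.504, 0.231] pointing down, gripper open.
Joint ranges: [-178.18, 178.18], [-50.72, 133.34], [12.68, 142.11], [-81.47, 261.47], [9.98, 163.14], [-165.26, 165.26]. Speed limits (degrees/s): [136.94, 136.94, 180, 180, 180, 180].

INTERFACE

Orientations are given as a 3x3 rotation matrix whose columns are the frame's x, y, z axes.
In Python, from rig import observe, optics, job, env gives the robot as it stands. The module is installed in compiled form; this text tells all that it offers.
- The arm moves only by the shell command python3 -m jog 'ROWS' [FORCE]. ROWS is JSON, a list of rows, each a list of 7 numbers: the turn, a rotation vector about the tool's x, y, z in rad, then the shift along the tool's x, y, z in m, then the opening in per cent of the stroke, from 0 (shut) to 100 (fully open). A call has 1 to 10 rows; each row shifts and turns the commanded pose from where the row before left it, along the tool's axes as they then stand; what a row does not reach is not made up. A row lasts 1/8 s, in which the tool goes at most 62.5 mm and 10.7 degrees, less where a joint would pass 70% of its speed; a pose out of reach is approached as far as the arm can. A call is refused whole if a number of a shift passes 0.0625 or a number of a turn 0.188, either way. A call with a gripper value outside its range is refused whole. The fingers move at their own pace and stop on an object; FORCE is the grip in N (left out, the last holds). Time passes only in rows, so rows that do not move let the fingers close. It gives the time, the measured TCP pose, the force, the opening and the grip force at its end, in the units of the state.
- observe(): the state, without advancing time (a new reading comes with each control period).
- optics.get_image(name): name is "scene" or "top"; returns a dict with "pixels" (384x512x3 uint8, red, green, blue), "mtx" (3x3 intrinsics, pixels), "rvec" (rotation vector, rad) and "tvec" (3), from world to camera coordinates, as OpenCV has them. Camera axes: x right, y down, z forward; pixel columns grow to the right and rows downward; lengths in m; the calibration is good to about 2 mm. A picture is of the moment at which its call begins. There is no depth.
- job.close_job(): hands the job in; it is judged then, once.
The state is a dict: "time_s": time; "q": joint angles; "qvel": joint speeds; "joint_efforts": joint torques, N m; "position": TCP position; "tool_rot": TCP orientation; "ft_force": force on the tool from outside, world axes, zero at the start; "wrist_torque": the same for the moment, N m; "grip_width": finger opening in m; "gripper_force": force on a finger pad.
Only numpy, scipy, OpenCV 4.12 (cv2) and the standard library are available. Lean on these libraries where they do the work, as an engineer would, in place of code of your own. Each camera call takes 0.05 s, during which the arm holds its last target. There are 200 camera calls.

TASK

Lift the bare metal wheel rim out of its wooden rack by its upper edge and hang it on the tall twin J-hook: bring both hook tips through the rim, then press the rim gently down past the two spring gates until it sits right down on both hooks and the gates have sprung shut above it, keeping hold of it until then. Only then let go and leave it hanging still and upright; never bear hard on the hook, and leave the other things on the bench where they are.

Things in the scene. Friction and masses are not known exactly. Their poses are not given: they have to be found in the camera images.
- wheel_rim: Bare aluminium wheel rim, a hoop with no spokes: 180 mm outside, 160 mm inside diameter (10 mm thick radially), 14 mm wide along its axle, 0.24 to 0.38 kg. Origin at the hoop's centre; own x is the axle (level while the rim is upright). It starts upright in the rack, top edge 193 mm above the bench.
- wheel_rack: Plywood rack fixed to the bench, base 100x150x10 mm with two pairs of cheeks 68 mm high, 20 mm apart, that hold the lower part of the rim upright; the rim lifts out straight up. Origin at the underside centre; own x is the rim's axle direction, y runs along the rim.
- hook_stand: Twin J-hook stand fixed to the bench: dark round base 124 mm across, grey post, sliding steel mast with a fork of two J prongs 80 mm apart that point along own -x (roughly toward the robot), tips turned up. Origin under the post at bench level, z up. Nothing on it is higher than 38 mm above the seats. The fork is sprung and yields 0.33 mm per N. Pressing past the gates takes about 4 to 12 N; over 25 N is too much.
- throat (a point): Midway between the two prongs' seats at their LOWEST height: 67 mm in front (own -x) of the post, 195 mm above the bench. The mast is set by hand and not measured: the true seats (tops of the level 10 mm bars) are 0 to 40 mm above this point, to be found by touch or sight. The seats lie 40 mm to either side (own y); the rim rests on both, its top midway between.
- throat_front (a point): Point 24 mm in front of (own -x) point throat, same height: front face of the upturned tips, whose tops are 37 mm above the seats. Their inner faces are 12 mm in front of throat; 12 mm wide back stops, 38 mm high, stand 16 mm behind throat and carry the gates (4 mm thick when folded down). Between the prongs fingers have 70 mm of room. The rim goes in with its axle along own x.
- gate_left (a joint): Spring gate of the left prong (own +y): a flap 19 mm long, 11 mm wide, 4 mm thick, hinged on the back stop 36 mm above the seat. 0 = shut (level, reaching toward the tip); grows to 1.5 rad as the rim pushes it down; springs back to 0 above the rim once that is on the seat. A rim resting on top of both gates bends them 0.2 rad or more.
- gate_right (a joint): Spring gate of the right prong (own -y): a flap 19 mm long, 11 mm wide, 4 mm thick, hinged on the back stop 36 mm above the seat. 0 = shut (level, reaching toward the tip); grows to 1.5 rad as the rim pushes it down; springs back to 0 above the rim once that is on the seat. A rim resting on top of both gates bends them 0.2 rad or more.
- masking_tape: Bystander, leave alone: roll of tan masking tape, 68 mm across, 24 mm high, lying flat. Origin at the underside centre.
- flux_tin: Bystander, leave alone: small round cream tin, 57 mm across, 21 mm high. Origin at the underside centre.
- insul_tape: Bystander, leave alone: roll of black tape, 58 mm across, 19 mm high, lying flat. Origin at the underside centre.
- meter_pouch: Bystander, leave alone: dark soft-looking meter pouch (rigid), 124x74x33 mm. Origin at the underside centre.
- pcb_small: Bystander, leave alone: small green circuit board with parts, 50x75x16 mm. Origin at the underside centre.
- jar_1: Bystander, leave alone: small glass jar of screws with a red lid, 52 mm across, 56 mm high. Origin at the underside centre.
- eraser: Bystander, leave alone: pinkish eraser, 48x22x11 mm. Origin at the underside centre.
There are look-alikes about, which are no part of the job. Of the things shaped like the hook_stand, the grey one is meant.

How it is judged:
By the outcome, as a careful person would: the job done as asked, in the order asked, and still so for the second after the job is handed in, with the robot touching nothing.
It also fails if it takes over 61 s, if anything falls off the work surface, if the arm or the gripper's body presses on something with over 40 N, if the wrist force passes 120 N, or if a joint passes its speed limit or range.

## Working session

There is one attempt and no reset: what is moved stays moved. The work goes in short steps, Python scripts to look and compute and a shell command to move; the robot and the scene stay as the last step left them, time stands still between calls to the robot, and variables do not carry over. Pictures are saved under pics/ and viewed, at most 10 in all, crops included, and the job is handed in when it is done.

```bash
mkdir -p pics; cat > h.py <<'E'
import numpy as np, cv2, pickle
from rig import observe, optics, job, env
def snap(n,f):
    im=optics.get_image(n); pickle.dump(im,open(f'pics/{f}.pkl','wb')); cv2.imwrite(f'pics/{f}.png',im['pixels'][:,:,::-1]); return im
def load(f): return pickle.load(open(f'pics/{f}.pkl','rb'))
def ray(im,u,v):
    R,_=cv2.Rodrigues(np.array(im['rvec'],float)); t=np.array(im['tvec'],float).ravel()
    d=R.T@np.linalg.inv(im['mtx'])@np.array([u,v,1.]); return -R.T@t,d
def atz(im,u,v,z):
    c,d=ray(im,u,v); return c+d*(z-c[2])/d[2]
def tri(ia,pa,ib,pb):
    c1,d1=ray(ia,*pa); c2,d2=ray(ib,*pb); s=np.linalg.lstsq(np.c_[d1,-d2],c2-c1,rcond=None)[0]
    a,b=c1+s[0]*d1,c2+s[1]*d2; return (a+b)/2,np.linalg.norm(a-b)
def proj(im,P): return cv2.projectPoints(np.array(P,float).reshape(-1,3),np.array(im['rvec'],float),np.array(im['tvec'],float),np.array(im['mtx'],float),None)[0].reshape(-1,2)
E
python3 - <<'E'
from h import *
np.set_printoptions(precision=4,suppress=True)
a=snap('scene','s0');b=snap('top','t0')
for i in (a,b): print(ray(i,256,192), i['mtx'][0][0])
s=observe();print({k:np.round(s[k],3).tolist() for k in s}, env.tcp_to_grasp)
cv2.imwrite('pics/both.png',cv2.resize(np.hstack([a['pixels'],b['pixels']])[:,:,::-1],(800,300)))
E
```

```text
(array([0.5908, 0.6301, 1.1978]), array([-0.0019, -0.5806, -0.8144])) 408.151577150743
(array([ 0.3392, -0.1455,  1.5691]), array([ 0.1417,  0.0086, -0.9899])) 397.52771145097853
{'time_s': 0.1, 'q': [53.955, 21.837, 74.378, 0.001, 83.859, -12.336], 'qvel': [0.085, 0.01, -0.213, 0.05, -0.197, 0.002], 'joint_efforts': [0.003, -44.922, -23.166, -0.0, 0.004, -0.0], 'position': [0.221, 0.503, 0.231], 'tool_rot': [[-0.916, 0.402, -0.001], [0.402, 0.916, -0.001], [0.0, -0.001, -1.0]], 'ft_force': [0.499, 0.174, 0.323], 'wrist_torque': [0.027, -0.022, 0.054], 'gripper_force': 0.0, 'grip_width': 0.085} 0.0187
```

View pics/s0.png

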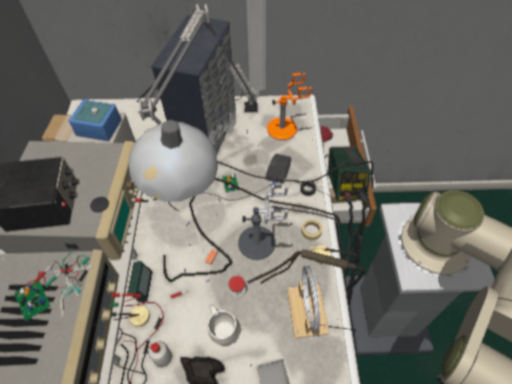

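View pics/t0.png

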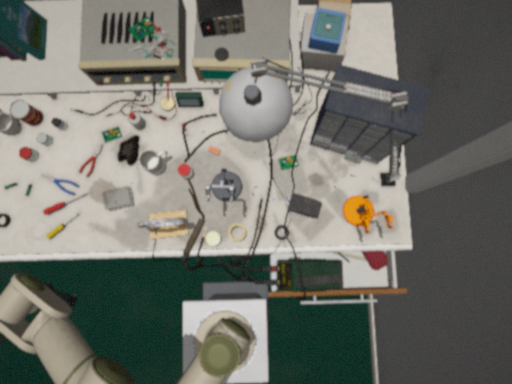

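The rim stands in its rack at scene (310,300) / top (168,225). The grey stand is at scene (260,235) / top (227,188); its look-alike is the orange stand at scene (283,125) / top (360,210). The mug at scene (223,325) and the tape roll at (312,230) are the only other round things. Next is a close crop of both.

```bash
python3 - <<'E'
from h import *
a=load('s0')['pixels'][:,:,::-1];b=load('t0')['pixels'][:,:,::-1]
ca=cv2.resize(a[185:345,225:345],None,fx=3.7,fy=3.7,interpolation=cv2.INTER_CUBIC)
cb=cv2.resize(b[160:260,130:260],None,fx=2.7,fy=2.7,interpolation=cv2.INTER_CUBIC)
H=max(ca.shape[0],cb.shape[0]);o=np.zeros((H,ca.shape[1]+cb.shape[1],3),np.uint8)
o[:ca.shape[0],:ca.shape[1]]=ca;o[:cb.shape[0],ca.shape[1]:]=cb
print(o.shape,ca.shape);cv2.imwrite('pics/c1.png',o)
E
```

```text
(592, 795, 3) (592, 444, 3)
```

View pics/c1.png

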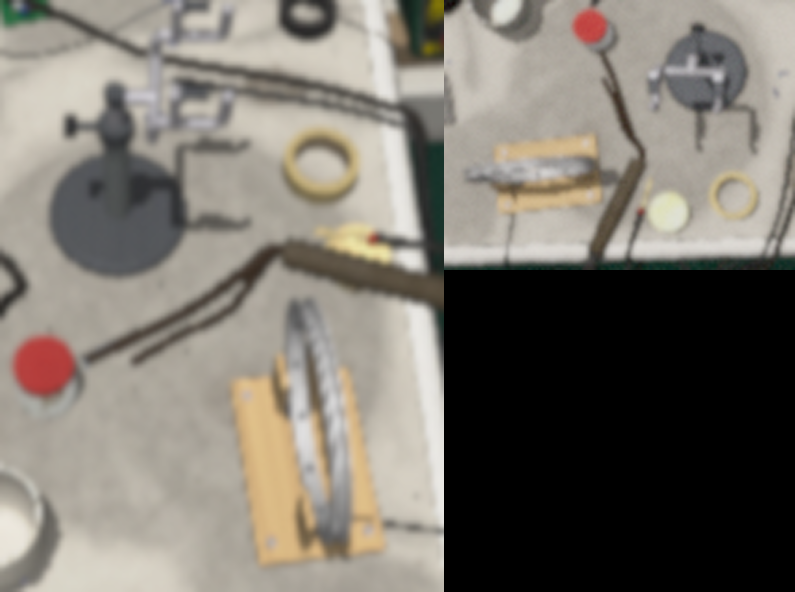

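```bash
python3 - <<'E'
from h import *
np.set_printoptions(precision=4,suppress=True)
a=load('s0');b=load('t0')
A=lambda x,y:(225+(x+.5)/3.7-.5,185+(y+.5)/3.7-.5)
B=lambda x,y:(130+(x-444+.5)/2.7-.5,160+(y+.5)/2.7-.5)
print('rack scene');S=np.array([atz(a,*A(*p),.01) for p in [(233,380),(345,365),(382,550),(262,563)]]);print(S,S.mean(0))
print('rack top');T=np.array([atz(b,*B(*p),.01) for p in [(496,147),(594,135),(602,202),(500,212)]]);print(T,T.mean(0))
print('base',atz(a,*A(118,214),.006),atz(b,*B(706,69),.006))
print('post knob top',tri(a,A(115,92),b,B(697,62)))
print('tipL',tri(a,A(224,92),b,B(654,104)),'tipR',tri(a,A(230,10),b,B(720,106)))
print('rim top',tri(a,A(303,300),b,B(545,168)))
print('rim in scene at .193',atz(a,*A(303,302),.193), 'rim ends top',atz(b,*B(470,174),.103),atz(b,*B(612,177),.103))
print('iron',tri(a,A(290,250),b,B(638,165)),tri(a,A(440,290),b,B(598,245)))
E
```

```text
rack scene
[[0.4993 0.1447 0.01  ]
 [0.4053 0.1346 0.01  ]
 [0.3934 0.2865 0.01  ]
 [0.487  0.2934 0.01  ]] [0.4462 0.2148 0.01  ]
rack top
[[0.4867 0.2919 0.01  ]
 [0.5002 0.1488 0.01  ]
 [0.4026 0.1373 0.01  ]
 [0.3924 0.2849 0.01  ]] [0.4455 0.2157 0.01  ]
base [ 0.5909 -0.0154  0.006 ] [ 0.5936 -0.016   0.006 ]
post knob top (array([ 0.582 , -0.0216,  0.191 ]), np.float64(0.018135875729521377))
tipL (array([0.5102, 0.0268, 0.2657]), np.float64(0.0009334765606601225)) tipR (array([ 0.5032, -0.0528,  0.2599]), np.float64(0.0051249553248578165))
rim top (array([0.4501, 0.1706, 0.2082]), np.float64(0.022122400916283508))
rim in scene at .193 [0.4589 0.1619 0.193 ] rim ends top [0.442  0.3009 0.103 ] [0.4323 0.1067 0.103 ]
iron (array([0.4503, 0.0715, 0.0961]), np.float64(0.004356916245200544)) (array([0.3416, 0.1223, 0.1219]), np.float64(0.0009232106259606102))
```

```bash
cat >> h.py <<'E'
def rimpts(c,yaw,r,off,n=72,tilt=0):
    t=np.linspace(0,2*np.pi,n+1); ax=np.array([np.cos(yaw),np.sin(yaw),0]); ly=np.array([-np.sin(yaw),np.cos(yaw),0])
    return c+off*ax+r*np.outer(np.cos(t),ly)+r*np.outer(np.sin(t),[0,0,1])
def hookl(o,yaw,s):
    R=np.array([[np.cos(yaw),-np.sin(yaw),0],[np.sin(yaw),np.cos(yaw),0],[0,0,1]])
    L=[]
    for y in(.04,-.04):
        L.append([[-.051,y,s+.038],[-.051,y,s],[-.067-.018,y,s],[-.067-.018,y,s+.037]])
    L.append([[.062*np.cos(t),.062*np.sin(t),.006] for t in np.linspace(0,6.29,40)])
    return [np.array(l)@R.T+o for l in L]
def crop(im,x0,y0,x1,y1,f,lines=()):
    c=cv2.resize(im['pixels'][y0:y1,x0:x1,::-1],None,fx=f,fy=f,interpolation=cv2.INTER_CUBIC)
    for l,col in lines:
        p=(proj(im,l)-[x0,y0]+.5)*f-.5
        cv2.polylines(c,[np.round(p).astype(int)],False,col,1,cv2.LINE_AA)
    return c
def side(*cs):
    H=max(c.shape[0] for c in cs); return np.hstack([cv2.copyMakeBorder(c,0,H-c.shape[0],0,0,cv2.BORDER_CONSTANT) for c in cs])
E
python3 - <<'E'
from h import *
a=load('s0');b=load('t0')
c=np.array([.446,.215,.103]);y=np.radians(5.2)
L=[(rimpts(c,y,.09,.007),(0,0,255)),(rimpts(c,y,.09,-.007),(0,255,0)),(rimpts(c,y,.08,-.007),(255,255,0))]
K=[(l,(0,0,255)) for l in hookl(np.array([.592,-.0155,0]),np.radians(3),.215)]
o=side(crop(a,280,255,340,345,6),crop(a,280,255,340,345,6,L))
o2=np.vstack([crop(b,130,200,210,250,4),crop(b,130,200,210,250,4,L)])
o2=cv2.resize(o2,(80,100)) if 0 else o2
print(o.shape,o2.shape)
cv2.imwrite('pics/c2.png',np.vstack([cv2.resize(o,(640,480))[:,:],np.zeros((0,640,3),np.uint8)]) if 0 else side(crop(a,280,255,340,345,6,L),o2))
h=side(crop(a,235,175,300,265,6),crop(a,235,175,300,265,6,K))
h2=np.vstack([crop(b,200,165,250,215,5.5),crop(b,200,165,250,215,5.5,K)])
cv2.imwrite('pics/c3.png',side(crop(a,235,175,300,265,6,K),h2))
E
```

```text
(540, 720, 3) (400, 320, 3)
```

View pics/c2.png

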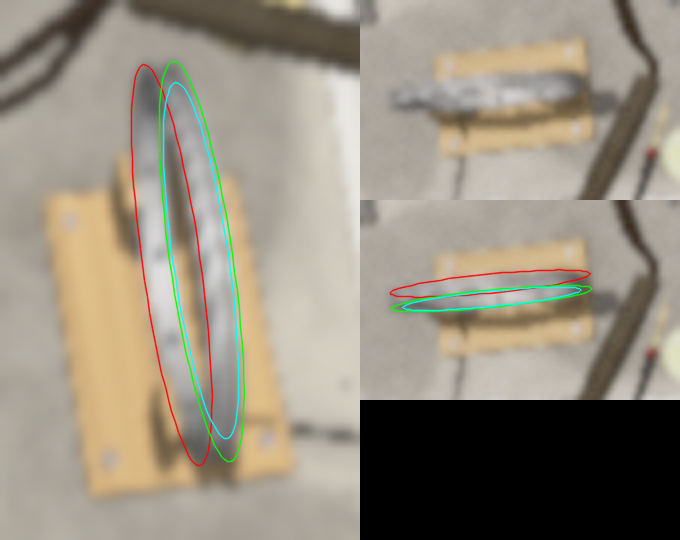

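View pics/c3.png

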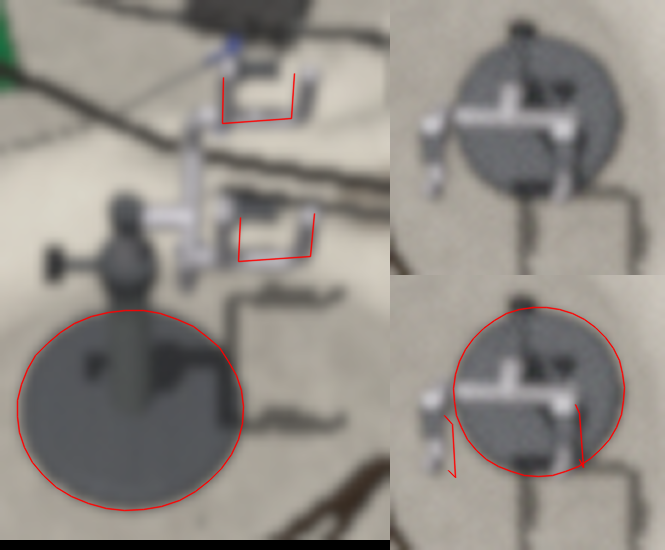

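```bash
python3 - <<'E'
from h import *
from scipy.optimize import least_squares
np.set_printoptions(precision=4,suppress=True)
a=load('s0');b=load('t0')
A=lambda x,y:((x+.5)/6+234.5,(y+.5)/6+174.5)
B=lambda x,y:((x-390+.5)/5.5+199.5,(y+.5)/5.5+164.5)
# order: L back, L tip, R back, R tip
pa=np.array([A(225,205),A(313,212),A(230,66),A(311,70)]);pb=np.array([B(433,123),B(434,190),B(562,128),B(562,192)])
for i in range(4): print(tri(a,pa[i],b,pb[i]))
def pts(p):
    x,y,yaw,s=p;R=np.array([[np.cos(yaw),-np.sin(yaw),0],[np.sin(yaw),np.cos(yaw),0],[0,0,1]])
    return np.array([[-.048,.04,s+.038],[-.085,.04,s+.037],[-.048,-.04,s+.038],[-.085,-.04,s+.037]])@R.T+[x,y,0]
def f(p): return np.r_[(proj(a,pts(p))-pa).ravel(),(proj(b,pts(p))-pb).ravel(), (p[0]-.592)/.003,(p[1]+.0155)/.003]
r=least_squares(f,[.592,-.0155,0,.21],x_scale=[.01,.01,.1,.01]);print(r.x,np.degrees(r.x[2]));print(r.fun)
x,y,w,s=r.x;print('throat',x-.067*np.cos(w),y-.067*np.sin(w),s)
# rim refine: ends in top, edges in scene
E
```

```text
(array([0.5465, 0.0261, 0.2705]), np.float64(0.00029314917674319905))
(array([0.5066, 0.0268, 0.2639]), np.float64(0.0006010797712674581))
(array([ 0.5409, -0.0514,  0.271 ]), np.float64(0.0007531752895459659))
(array([ 0.5026, -0.0505,  0.2674]), np.float64(0.0007019486039439388))
[ 0.5907 -0.016  -0.0575  0.2308] -3.2920518182445817
[ 0.4776  0.4947 -0.5607 -0.1787 -0.0269 -0.0737 -0.4503 -0.2605 -0.1061
  0.5592 -0.7901 -0.5069  0.5495  0.3187  0.1314 -0.1906 -0.4362 -0.1597]
throat 0.52380194031258 -0.012131589629720413 0.2307990592765773
```

Model overlay agrees to under 1 px. The rim centre is (0.446, 0.215) with yaw about 4.5°. The throat is (0.524, -0.012), with stand yaw about -3.3° and seats near z = 0.231. I'm turning the tool first, then travelling above the rim.

```bash
python3 -m jog '[[0,0,0.18,0,0,-0.005,100],[0,0,0.18,0,0,-0.005,100],[0,0,0.18,0,0,-0.005,100],[0,0,0.18,0,0,-0.005,100],[0,0,0.18,0,0,0,100],[0,0,0.18,0,0,0,100]]' 60; python3 -m jog '[[0,0,0,-0.0437,0.0288,0,100],[0,0,0,-0.0437,0.0288,0,100],[0,0,0,-0.0437,0.0288,0,100],[0,0,0,-0.0437,0.0288,0,100],[0,0,0,-0.0437,0.0288,0,100],[0,0,0,-0.0437,0.0288,0,100],[0,0,0,-0.0437,0.0288,0,100],[0,0,0,0,0,0,100],[0,0,0,0,0,0,100]]'; python3 - <<'E'
from h import *
s=observe();R=np.array(s['tool_rot']);p=np.array(s['position']);print(p,np.round(R,3),R.T@(np.array([.446,.215,.171])-p))
snap('scene','s1');snap('top','t1')
a=load('s1');b=load('t1')
cv2.imwrite('pics/c4.png',side(crop(a,270,210,370,335,4),crop(b,120,180,220,260,4)))
E
```

```text
time_s: 0.85
position: [0.2211, 0.5034, 0.251]
tool_rot: [[-0.071, 0.997, -0.0], [0.997, 0.071, -0.001], [-0.001, -0.0, -1.0]]
ft_force: [-0.3, 0.4, 0.3]
grip_width: 0.0856
gripper_force: 0.0
time_s: 1.98
position: [0.4453, 0.2142, 0.2511]
tool_rot: [[-0.077, 0.997, -0.001], [0.997, 0.077, 0.0], [0.0, -0.001, -1.0]]
ft_force: [-0.3, 0.1, 0.3]
grip_width: 0.0855
gripper_force: 0.0
[0.44532452 0.21424199 0.25106831] [[-0.077  0.997 -0.001]
 [ 0.997  0.077  0.   ]
 [ 0.    -0.001 -1.   ]] [0.00069026 0.00080032 0.08006778]
```

View pics/c4.png

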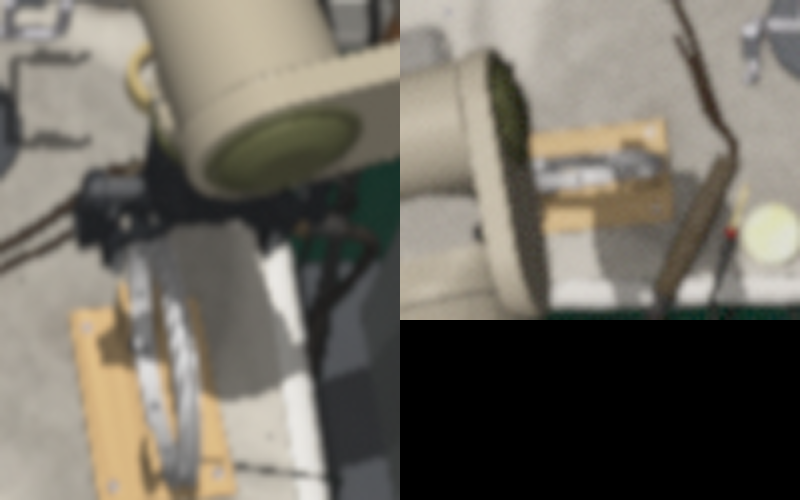

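The picture shows the open fingers astride the rim's top, at scene about (303,265), with nothing else near. I'm descending, then closing.

```bash
python3 -m jog '[[0,0,0,0.0007,0.0008,0.02,100],[0,0,0,0,0,0.02,100],[0,0,0,0,0,0.02,100],[0,0,0,0,0,0.02,100],[0,0,0,0,0,0,100],[0,0,0,0,0,0,60]]' 60;  python3 -m jog '[[0,0,0,0,0,0,40],[0,0,0,0,0,0,25],[0,0,0,0,0,0,0],[0,0,0,0,0,0,0],[0,0,0,0,0,0,0],[0,0,0,0,0,0,0]]' 60
```

```text
time_s: 2.82
position: [0.4465, 0.2154, 0.1722]
tool_rot: [[-0.078, 0.997, 0.001], [0.997, 0.078, 0.0], [0.0, 0.001, -1.0]]
ft_force: [-0.1, -0.2, 0.2]
grip_width: 0.0699
gripper_force: 0.0
time_s: 3.58
position: [0.4467, 0.2149, 0.1717]
tool_rot: [[-0.077, 0.997, 0.001], [0.997, 0.077, 0.0], [0.0, 0.001, -1.0]]
ft_force: [-0.1, 0.8, 5.1]
grip_width: 0.0125
gripper_force: 58.9
```

```bash
python3 -m jog '[[0,0,0,0,0,-0.008,0],[0,0,0,0,0,-0.012,0],[0,0,0,0,0,-0.02,0],[0,0,0,0,0,-0.02,0],[0,0,0,0,0,-0.02,0],[0,0,0,0,0,-0.02,0],[0,0,0,0,0,-0.02,0],[0,0,0,0,0,-0.02,0],[0,0,0,0,0,-0.01,0],[0,0,0,0,0,0,0]]' 80; python3 -m jog '[[0,0,0,0,0,0,0],[0,0,0,0,0,0,0]]'; python3 - <<'E'
from h import *
snap('scene','s2');snap('top','t2')
a=load('s2');b=load('t2');s=observe();p=np.array(s['position']);print(s['wrist_torque'])
c=p-[0,0,.0687];y=np.radians(4.5)
L=[(rimpts(c,y,.09,.007),(0,0,255)),(rimpts(c,y,.09,-.007),(0,255,0))]
x=crop(a,270,180,370,330,4,L);x0=crop(a,270,180,370,330,4)
cv2.imwrite('pics/c5.png',side(x0,x))
E
```

```text
time_s: 4.82
position: [0.4464, 0.2148, 0.3216]
tool_rot: [[-0.077, 0.997, 0.001], [0.997, 0.077, 0.0], [0.0, 0.001, -1.0]]
ft_force: [-0.2, -0.3, -3.8]
grip_width: 0.0125
gripper_force: 78.1
time_s: 5.08
position: [0.4462, 0.2148, 0.3207]
tool_rot: [[-0.077, 0.997, -0.001], [0.997, 0.077, -0.0], [-0.0, -0.001, -1.0]]
ft_force: [-0.2, 0.1, -1.9]
grip_width: 0.012
gripper_force: 78.1
[ 0.00951859 -0.06289095  0.02290842]
```

View pics/c5.png

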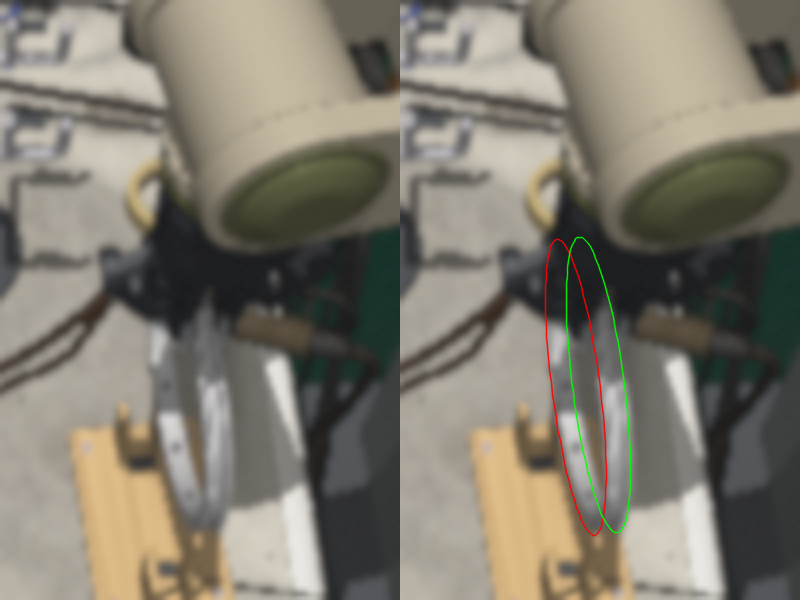

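The rim is firmly held and matches the model outline to about 1 px, bottom at crop (205,528). I'm carrying it to 50 mm in front of the hook.

```bash
python3 -m jog '[[0,0,0.045,0,0,-0.004,0],[0,0,0.045,0,0,-0.004,0],[0,0,0.045,0,0,-0.004,0],[0,0,0,-0.015,0.003,0,0],[0,0,0,-0.03,0.006,0,0],[0,0,0,-0.03,0.006,0,0],[0,0,0,-0.03,0.006,0,0],[0,0,0,-0.03,0.006,0,0],[0,0,0,-0.03,0.006,0,0],[0,0,0,-0.03,0.005,0,0]]' 80; python3 -m jog '[[0,0,0,-0.017,0.0025,0,0],[0,0,0,-0.01,0,0,0],[0,0,0,0,0,0,0],[0,0,0,0,0,0,0]]'; python3 - <<'E'
from h import *
snap('scene','s3');snap('top','t3')
a=load('s3');b=load('t3');s=observe();p=np.array(s['position']);R=np.array(s['tool_rot']);print(p,s['ft_force'],s['wrist_torque'],np.degrees(np.arctan2(R[1,1],R[0,1])))
c=p-[0,0,.0687];y=np.arctan2(R[1,1],R[0,1])
L=[(rimpts(c,y,.09,.007),(0,0,255)),(rimpts(c,y,.09,-.007),(0,255,0))]
K=[(l,(0,0,255)) for l in hookl(np.array([.5907,-.016,0]),-.0575,.231)[:2]]
bx=(225,150,325,270)
cv2.imwrite('pics/c6.png',side(crop(a,*bx,4),crop(a,*bx,4,L+K)))
E
```

```text
time_s: 6.42
position: [0.4729, 0.0161, 0.333]
tool_rot: [[0.057, 0.998, -0.0], [0.998, -0.057, -0.0], [-0.0, -0.0, -1.0]]
ft_force: [0.9, 1.0, -2.1]
grip_width: 0.0125
gripper_force: 78.1
time_s: 6.92
position: [0.4739, -0.0085, 0.3334]
tool_rot: [[0.057, 0.998, 0.0], [0.998, -0.057, 0.0], [0.0, 0.0, -1.0]]
ft_force: [0.5, 0.5, -2.4]
grip_width: 0.0121
gripper_force: 78.1
[ 0.47393006 -0.00848576  0.33339022] [ 0.03081043 -0.68305395 -2.26307646] [ 0.03590167 -0.04381837  0.02092309] -3.259438916065475
```

View pics/c6.png

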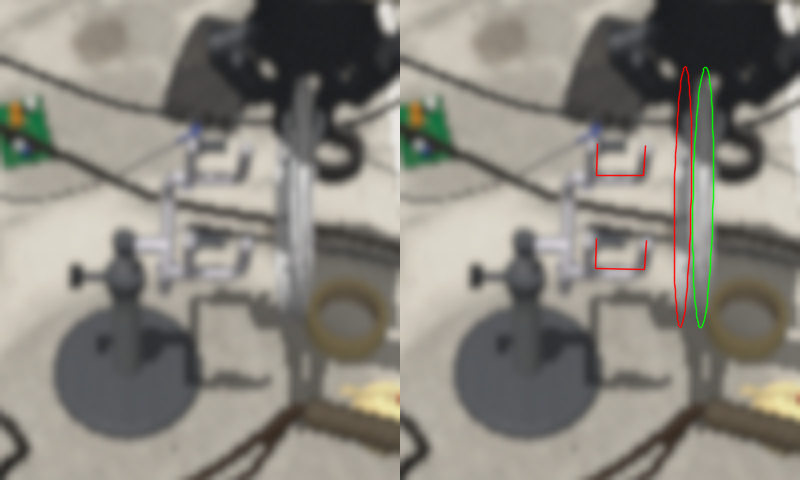

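```bash
python3 -m jog '[[0,0,0,-0.0007,0,0.012,0],[0,0,0,0,0,0.016,0],[0,0,0,0,0,0.014,0],[0,0,0,0,0,0.006,0],[0,0,0,0,0,0,0],[0,0,0,0,0,0,0]]' 80; python3 -m jog '[[0,0,0,0,0.005,0,0],[0,0,0,0,0.008,0,0],[0,0,0,0,0.008,0,0],[0,0,0,0,0.008,0,0],[0,0,0,0,0.008,0,0],[0,0,0,0,0.008,0,0],[0,0,0,0,0.005,0,0],[0,0,0,0,0,0,0],[0,0,0,0,0,0,0]]'; python3 - <<'E'
from h import *
snap('scene','s4');snap('top','t4')
a=load('s4');b=load('t4');s=observe();p=np.array(s['position']);R=np.array(s['tool_rot']);print(p,s['ft_force'],s['wrist_torque'])
c=p-[0,0,.0687];y=np.arctan2(R[1,1],R[0,1])
L=[(rimpts(c,y,.09,.007),(0,0,255)),(rimpts(c,y,.09,-.007),(0,255,0))]
bx=(235,170,300,260);
cv2.imwrite('pics/c7.png',side(crop(a,*bx,6),crop(a,*bx,6,L)))
E
```

```text
time_s: 7.78
position: [0.4741, -0.0099, 0.2857]
tool_rot: [[0.058, 0.998, 0.001], [0.998, -0.058, -0.0], [-0.0, 0.001, -1.0]]
ft_force: [0.1, 0.4, -2.3]
grip_width: 0.0127
gripper_force: 78.1
time_s: 8.9
position: [0.5237, -0.0127, 0.2853]
tool_rot: [[0.058, 0.998, -0.0], [0.998, -0.058, -0.0], [-0.0, -0.0, -1.0]]
ft_force: [0.8, 0.4, -1.9]
grip_width: 0.0127
gripper_force: 78.1
[ 0.52367532 -0.01272272  0.28542322] [ 0.23215044 -0.21210371 -2.23477072] [-0.01261207  0.07282757  0.03503868]
```

View pics/c7.png

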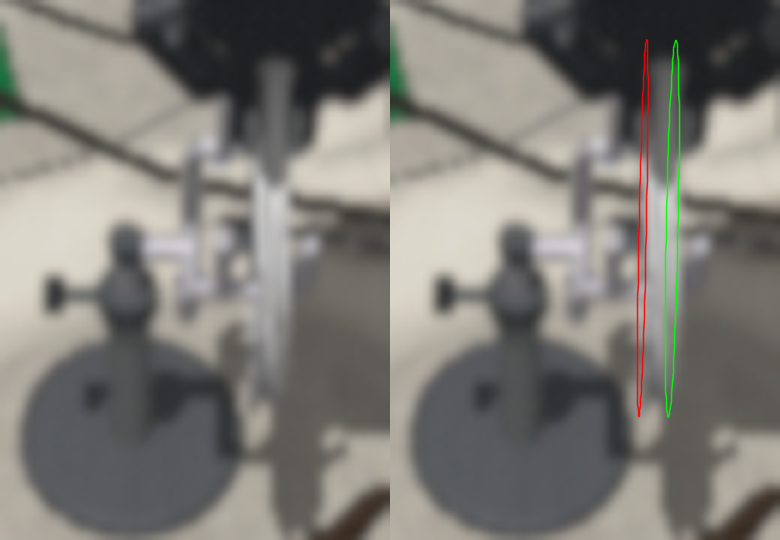

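The rim sits between the L tip at crop (310,245) and the back stop at (228,240), with no contact. I'm checking the rim's lateral offset numerically before pressing.

```bash
python3 - <<'E'
from h import *
a=load('s4')['pixels'].astype(int);z=load('s0')['pixels'].astype(int)
for r in range(222,246,1): print(r,a[r,274:286].sum(1)//3,z[r,274:286].sum(1)//3)
s=observe();p=np.array(s['position'])
for dz in(0,.003,.006): 
  c=p-[0,0,.0687-dz];print(proj(load('s4'),rimpts(c,-.0575,.09,-.007))[:,1].max(),proj(load('s4'),rimpts(c+[0,-.005,0],-.0575,.09,-.007))[:,1].max())
E
```

```text
222 [162 168 174 169 160 163 157 143 139 118  98  95] [157 157 158 152 136 119 112 118 131 138 141 143]
223 [144 151 163 162 158 164 155 137 131 113  96  92] [138 138 138 130 114  99  94  97 104 108 110 111]
224 [118 133 151 156 155 163 154 133 127 110  95  90] [113 116 116 108  97  91  89  89  91  93  93  93]
225 [107 128 148 153 151 158 152 133 125 108  93  90] [106 119 120 110 103 101 102 101 101 101 101 102]
226 [104 123 140 143 142 152 149 134 123 105  92  89] [111 135 142 133 128 127 128 128 127 127 127 127]
227 [ 96 106 118 125 130 145 146 132 118 103  91  89] [115 143 154 152 149 148 150 151 151 150 149 149]
228 [ 90  94 105 114 121 138 143 129 114  99  90  89] [115 145 158 158 156 156 156 158 160 159 158 159]
229 [ 90  94 105 113 118 134 138 126 112  99  92  90] [115 145 158 159 157 155 156 158 161 163 162 160]
230 [ 91  98 112 118 116 127 130 121 109  99  92  90] [116 145 158 159 157 155 156 158 162 164 164 162]
231 [ 93 102 119 122 115 120 123 117 106  97  92  90] [116 145 158 159 157 155 156 159 163 164 165 163]
232 [ 95 107 119 120 110 113 117 113 104  95  91  91] [115 1
[... 806 characters left out ...]
95  91  91  90  91] [ 79 112 146 161 162 162 162 163 162 162 161 162]
241 [ 80 113 147 161 159 144 114  94  91  90  90  91] [ 77 109 144 156 157 154 153 155 156 155 157 161]
242 [ 77 110 144 156 149 130 104  92  90  90  90  91] [ 75 106 140 151 146 137 133 134 135 137 141 151]
243 [ 71 103 136 145 132 111  94  90  89  89  90  91] [ 70 100 132 141 129 112 105 105 106 107 116 130]
244 [ 64  91 119 124 111  96  89  89  89  89  90  91] [ 63  89 116 121 107  94  90  89  90  90  96 104]
245 [ 64  83 100 103  97  90  89  89  88  89  90  91] [ 62  80  97 101  94  92  93  91  89  88  90  92]
239.01623272951895 237.47490102303036
238.5029440581536 236.9596756877162
237.9874985398846 236.44229080651473
```

```bash
python3 - <<'E'
from h import *
from scipy.ndimage import map_coordinates as mc
np.set_printoptions(linewidth=200,suppress=True,precision=0)
z=load('t0')['pixels'].mean(2)
P={'t2':([.4462,.2148,.3207],.077),'t3':([.4739,-.0085,.3334],-.0575),'t4':([.5237,-.0127,.2854],-.0575)}
for k,(p,w) in P.items():
  im=load(k);g=im['pixels'].mean(2);c=np.array(p)-[0,0,.0687]
  for sg in(1,-1):
    d=np.arange(.07,.112,.003)*sg
    print(k,sg)
    for off in(-.007,0,.007):
      q=c+off*np.array([np.cos(w),np.sin(w),0])+np.outer(d,[-np.sin(w),np.cos(w),0]);u=proj(im,q)
      print(u[0],u[-1],mc(g,[u[:,1],u[:,0]],order=1),'|',mc(z,[u[:,1],u[:,0]],order=1))
E
```

```text
t2 1
[131. 224.] [119. 225.] [142. 108.  88.  87.  85.  86.  87.  88.  88.  90.  95.  98.  98.  96.] | [165. 167. 166. 165. 166. 163. 162. 162. 162. 162. 162. 162. 161. 159.]
[131. 222.] [119. 223.] [159. 132. 109. 102. 102. 106. 108. 108. 108. 109. 111. 112. 114. 115.] | [166. 167. 167. 165. 167. 165. 166. 165. 165. 166. 165. 163. 163. 162.]
[131. 219.] [119. 221.] [171. 153. 134. 126. 124. 125. 126. 128. 129. 129. 130. 130. 131. 132.] | [165. 166. 166. 165. 166. 165. 166. 169. 170. 170. 169. 167. 165. 165.]
t2 -1
[173. 219.] [185. 218.] [117. 105.  97.  90.  85.  84.  90. 102. 118. 124. 123. 116. 118. 132.] | [155. 154. 150. 149. 149. 146. 139. 134. 127. 122. 116. 113. 117. 125.]
[173. 217.] [184. 216.] [ 98.  89.  84.  86.  94. 109. 131. 147. 159. 165. 165. 165. 168. 169.] | [176. 172. 168. 166. 164. 164. 160. 158. 158. 159. 162. 165. 169. 170.]
[172. 215.] [184. 214.] [104. 107. 112. 118. 128. 142. 158. 171. 177. 181. 185. 186. 182. 176.] | [181. 181. 179. 178. 179. 178. 179. 179. 180. 183. 186. 186. 182. 177.]
t3 1
[197. 210.] [185. 210.] [114. 114. 114. 115. 115. 116. 120. 127.
[... 1292 characters left out ...]
09. 138. 156.]
[201. 193.] [189. 193.] [103. 105. 107. 109. 111. 106.  99.  91.  87.  84.  85.  81.  74.  67.] | [166. 165. 166. 164. 164. 155. 132. 102.  82.  82.  95.  90. 104. 130.]
t4 -1
[241. 198.] [253. 199.] [105.  99.  88.  88. 101. 121. 142. 155. 160. 163. 169. 174. 177. 180.] | [135. 142. 152. 156. 161. 164. 165. 166. 166. 169. 175. 179. 183. 186.]
[241. 196.] [253. 197.] [ 96.  93.  84.  88. 103. 125. 145. 156. 162. 166. 170. 174. 175. 176.] | [163. 163. 165. 168. 168. 168. 168. 168. 168. 170. 175. 181. 181. 181.]
[241. 194.] [253. 195.] [ 93.  96.  99. 104. 113. 128. 144. 156. 162. 167. 171. 171. 163. 158.] | [158. 165. 166. 166. 167. 167. 167. 167. 168. 172. 176. 176. 168. 165.]
```

```bash
python3 -m jog '[[0,0,0,0.0005,0,0.004,0],[0,0,0,0,0,0.004,0],[0,0,0,0,0,0.003,0],[0,0,0,0,0,0,0],[0,0,0,0,0,0,0]]' 90; for i in 1; do python3 -m jog '[[0,0,0,0,0,0.001,0],[0,0,0,0,0,0.001,0],[0,0,0,0,0,0.001,0],[0,0,0,0,0,0,0]]'; python3 -c "
from h import *;s=observe();print('TQ',np.round(s['wrist_torque'],3),s['grip_width'])"; done
```

```text
time_s: 9.62
position: [0.5239, -0.0123, 0.2744]
tool_rot: [[0.058, 0.998, 0.0], [0.998, -0.058, -0.0], [-0.0, 0.0, -1.0]]
ft_force: [0.6, -0.0, -2.0]
grip_width: 0.0122
gripper_force: 90.1
time_s: 10.12
position: [0.5238, -0.0123, 0.2712]
tool_rot: [[0.058, 0.998, -0.0], [0.998, -0.058, 0.0], [0.0, -0.0, -1.0]]
ft_force: [0.0, 0.4, -2.5]
grip_width: 0.0118
gripper_force: 90.1
TQ [-0.051  0.008 -0.013] 0.011775617870416517
```

```bash
python3 -m jog '[[0,0,0,0,0,0.001,0],[0,0,0,0,0,0.001,0],[0,0,0,0,0,0.001,0],[0,0,0,0,0,0,0]]'; python3 -c "
from h import *;s=observe();print('TQ',np.round(s['wrist_torque'],3))"
```

```text
time_s: 10.62
position: [0.5239, -0.0122, 0.2683]
tool_rot: [[0.058, 0.998, -0.0], [0.998, -0.058, 0.0], [0.0, -0.0, -1.0]]
ft_force: [0.3, -0.0, -0.9]
grip_width: 0.0116
gripper_force: 90.1
TQ [0.001 0.04  0.047]
```

```bash
python3 -m jog '[[0,0,0,0,0,0.001,0],[0,0,0,0,0,0.001,0],[0,0,0,0,0,0.001,0],[0,0,0,0,0,0,0]]'; python3 -c "
from h import *;s=observe();print('TQ',np.round(s['wrist_torque'],3))"
```

```text
time_s: 11.12
position: [0.5239, -0.0122, 0.2654]
tool_rot: [[0.058, 0.998, 0.0], [0.998, -0.058, -0.0], [-0.0, 0.0, -1.0]]
ft_force: [-0.4, -0.3, 0.6]
grip_width: 0.0121
gripper_force: 90.4
TQ [-0.037  0.151  0.078]
```

```bash
python3 -m jog '[[0,0,0,0,0,0.001,0],[0,0,0,0,0,0.001,0],[0,0,0,0,0,0.001,0],[0,0,0,0,0,0,0]]'; python3 -c "
from h import *;s=observe();print('TQ',np.round(s['wrist_torque'],3))"
```

```text
time_s: 11.62
position: [0.524, -0.0123, 0.2624]
tool_rot: [[0.058, 0.998, 0.0], [0.998, -0.058, -0.0], [-0.0, 0.0, -1.0]]
ft_force: [-1.6, 0.5, 2.4]
grip_width: 0.0118
gripper_force: 90.7
TQ [-0.086  0.165 -0.043]
```

Gate contact began at TCP z of about 0.269, which confirms seats near 0.231. The load is small and close to even on both sides. I'm continuing gently.

```bash
python3 -m jog '[[0,0,0,0,0,0.001,0],[0,0,0,0,0,0.001,0],[0,0,0,0,0,0.001,0],[0,0,0,0,0,0.001,0],[0,0,0,0,0,0,0]]'; python3 -c "
from h import *;s=observe();print('TQ',np.round(s['wrist_torque'],3))"
```

```text
time_s: 12.25
position: [0.5237, -0.0122, 0.2583]
tool_rot: [[0.058, 0.998, -0.001], [0.998, -0.058, 0.0], [-0.0, -0.001, -1.0]]
ft_force: [-1.4, -0.6, 5.1]
grip_width: 0.0122
gripper_force: 91.0
TQ [-0.09   0.328 -0.02 ]
```

```bash
python3 -m jog '[[0,0,0,0,0,0.001,0],[0,0,0,0,0,0.001,0],[0,0,0,0,0,0.001,0],[0,0,0,0,0,0.001,0],[0,0,0,0,0,0,0]]'; python3 -c "
from h import *;s=observe();print('TQ',np.round(s['wrist_torque'],3))"
```

```text
time_s: 12.88
position: [0.5235, -0.0121, 0.254]
tool_rot: [[0.058, 0.998, -0.001], [0.998, -0.058, 0.0], [0.0, -0.001, -1.0]]
ft_force: [-5.2, 0.5, 4.0]
grip_width: 0.0119
gripper_force: 90.9
TQ [0.048 0.716 0.01 ]
```

```bash
python3 -m jog '[[0,0,0,0,0,0.001,0],[0,0,0,0,0,0.001,0],[0,0,0,0,0,0.001,0],[0,0,0,0,0,0.001,0],[0,0,0,0,0,0,0]]'; python3 -c "
from h import *;s=observe();print('TQ',np.round(s['wrist_torque'],3))"
```

```text
time_s: 13.5
position: [0.5234, -0.0121, 0.2498]
tool_rot: [[0.058, 0.998, -0.002], [0.998, -0.058, 0.0], [0.0, -0.002, -1.0]]
ft_force: [-5.6, 1.0, 0.3]
grip_width: 0.0118
gripper_force: 90.5
TQ [0.138 0.91  0.005]
```

```bash
python3 -m jog '[[0,0,0,0,0,0.001,0],[0,0,0,0,0,0.001,0],[0,0,0,0,0,0.001,0],[0,0,0,0,0,0.001,0],[0,0,0,0,0,0,0]]'; python3 -c "
from h import *;s=observe();print('TQ',np.round(s['wrist_torque'],3))"
```

```text
time_s: 14.12
position: [0.5232, -0.0121, 0.2455]
tool_rot: [[0.058, 0.998, -0.003], [0.998, -0.058, 0.001], [0.0, -0.003, -1.0]]
ft_force: [-6.2, -0.3, 1.3]
grip_width: 0.012
gripper_force: 90.4
TQ [0.053 0.965 0.042]
```

```bash
python3 -m jog '[[0,0,0,0,0,0.001,0],[0,0,0,0,0,0.001,0],[0,0,0,0,0,0.001,0],[0,0,0,0,0,0.001,0],[0,0,0,0,0,0,0]]'; python3 -c "
from h import *;s=observe();print('TQ',np.round(s['wrist_torque'],3))"
```

```text
time_s: 14.75
position: [0.5232, -0.0121, 0.2414]
tool_rot: [[0.058, 0.998, -0.003], [0.998, -0.058, 0.001], [0.0, -0.003, -1.0]]
ft_force: [-6.8, 1.0, -0.2]
grip_width: 0.0123
gripper_force: 90.4
TQ [ 0.009  1.029 -0.004]
```

```bash
python3 -m jog '[[0,0,0,0,0,0.001,0],[0,0,0,0,0,0.001,0],[0,0,0,0,0,0.001,0],[0,0,0,0,0,0.001,0],[0,0,0,0,0,0,0]]'; python3 -c "
from h import *;s=observe();print('TQ',np.round(s['wrist_torque'],3))"
```

```text
time_s: 15.38
position: [0.5232, -0.0121, 0.2374]
tool_rot: [[0.058, 0.998, -0.003], [0.998, -0.058, 0.001], [0.0, -0.003, -1.0]]
ft_force: [-5.9, 0.8, 0.1]
grip_width: 0.0123
gripper_force: 90.4
TQ [ 0.022  0.962 -0.024]
```

```bash
python3 -m jog '[[0,0,0,0,0,0.001,0],[0,0,0,0,0,0.001,0],[0,0,0,0,0,0.001,0],[0,0,0,0,0,0,0]]'; python3 -c "
from h import *;s=observe();print('TQ',np.round(s['wrist_torque'],3))"
```

```text
time_s: 15.88
position: [0.5242, -0.0123, 0.2346]
tool_rot: [[0.058, 0.998, 0.0], [0.998, -0.058, 0.0], [0.0, 0.0, -1.0]]
ft_force: [-0.0, 0.6, -2.7]
grip_width: 0.0117
gripper_force: 90.1
TQ [-0.033  0.036 -0.014]
```

```bash
python3 -m jog '[[0,0,0,0,0,0.001,0],[0,0,0,0,0,0.001,0],[0,0,0,0,0,0,0]]'; python3 -c "
from h import *;s=observe();print('TQ',np.round(s['wrist_torque'],3))"
```

```text
time_s: 16.25
position: [0.5239, -0.0123, 0.2332]
tool_rot: [[0.058, 0.998, -0.0], [0.998, -0.058, 0.0], [0.0, -0.0, -1.0]]
ft_force: [0.1, 0.3, -3.1]
grip_width: 0.0121
gripper_force: 90.1
TQ [-0.052  0.005 -0.045]
```

```bash
python3 -m jog '[[0,0,0,0,0,0.001,0],[0,0,0,0,0,0.001,0],[0,0,0,0,0,0,0]]'; python3 -c "
from h import *;s=observe();print('TQ',np.round(s['wrist_torque'],3))"
```

```text
time_s: 16.62
position: [0.5239, -0.0122, 0.2312]
tool_rot: [[0.058, 0.998, -0.0], [0.998, -0.058, 0.0], [0.0, -0.0, -1.0]]
ft_force: [-0.4, 0.8, -1.7]
grip_width: 0.0118
gripper_force: 90.1
TQ [ 0.027 -0.015  0.007]
```

The sideways force dropped to zero, so both gates have snapped shut. Next I'll seat the rim by feel.

```bash
python3 -m jog '[[0,0,0,0,0,0.001,0],[0,0,0,0,0,0.001,0],[0,0,0,0,0,0,0],[0,0,0,0,0,0,0]]'; python3 -c "
from h import *;s=observe();print('TQ',np.round(s['wrist_torque'],3))"
```

```text
time_s: 17.12
position: [0.5239, -0.0122, 0.2293]
tool_rot: [[0.058, 0.998, -0.0], [0.998, -0.058, -0.0], [-0.0, -0.0, -1.0]]
ft_force: [0.3, -0.1, -2.6]
grip_width: 0.0119
gripper_force: 90.1
TQ [ 0.035  0.007 -0.023]
```

```bash
python3 -m jog '[[0,0,0,0,0,0.001,0],[0,0,0,0,0,0,0],[0,0,0,0,0,0,0]]'; python3 -c "
from h import *;s=observe();print('TQ',np.round(s['wrist_torque'],3))"
```

```text
time_s: 17.5
position: [0.5239, -0.0123, 0.2284]
tool_rot: [[0.058, 0.998, 0.0], [0.998, -0.058, -0.0], [-0.0, 0.0, -1.0]]
ft_force: [0.0, -0.1, -1.5]
grip_width: 0.0117
gripper_force: 90.2
TQ [-0.108 -0.005  0.015]
```

```bash
python3 -m jog '[[0,0,0,0,0,0.001,0],[0,0,0,0,0,0,0],[0,0,0,0,0,0,0]]'; python3 -c "
from h import *;s=observe();print('TQ',np.round(s['wrist_torque'],3))"
```

```text
time_s: 17.88
position: [0.524, -0.0123, 0.2275]
tool_rot: [[0.058, 0.998, 0.0], [0.998, -0.058, -0.0], [-0.0, 0.0, -1.0]]
ft_force: [0.0, 0.4, 0.5]
grip_width: 0.0118
gripper_force: 90.5
TQ [-0.169  0.047  0.003]
```

```bash
python3 -m jog '[[0,0,0,0,0,0.001,0],[0,0,0,0,0,0,0],[0,0,0,0,0,0,0]]'; python3 -c "
from h import *;s=observe();print('TQ',np.round(s['wrist_torque'],3))"
```

```text
time_s: 18.25
position: [0.524, -0.0123, 0.2265]
tool_rot: [[0.058, 0.998, 0.0], [0.998, -0.058, -0.0], [-0.0, 0.0, -1.0]]
ft_force: [-0.4, 0.4, 3.3]
grip_width: 0.012
gripper_force: 90.8
TQ [-0.13   0.135 -0.022]
```

```bash
python3 -m jog '[[0,0,0,0,0,0.001,0],[0,0,0,0,0,0,0],[0,0,0,0,0,0,0]]'; python3 -c "
from h import *;s=observe();print('TQ',np.round(s['wrist_torque'],3))"
```

```text
time_s: 18.62
position: [0.524, -0.0123, 0.2257]
tool_rot: [[0.058, 0.998, 0.001], [0.998, -0.058, -0.0], [-0.0, 0.001, -1.0]]
ft_force: [-0.9, 1.0, 4.9]
grip_width: 0.0117
gripper_force: 91.2
TQ [-0.127  0.211 -0.016]
```

Both seats carry load at about 7 N net. I'm easing off to roughly the rim's weight, softening the grip, then opening just enough.

```bash
python3 -m jog '[[0,0,0,0,0,-0.001,0],[0,0,0,0,0,-0.0005,0],[0,0,0,0,0,0,0],[0,0,0,0,0,0,0]]' 90; python3 -m jog '[[0,0,0,0,0,0,0],[0,0,0,0,0,0,0],[0,0,0,0,0,0,0]]' 20;  python3 -m jog '[[0,0,0,0,0,0,16],[0,0,0,0,0,0,18],[0,0,0,0,0,0,20],[0,0,0,0,0,0,22],[0,0,0,0,0,0,24],[0,0,0,0,0,0,24],[0,0,0,0,0,0,24]]'; python3 -c "
from h import *;s=observe();print('TQ',np.round(s['wrist_torque'],3));snap('scene','s5')
b=load('s5');cv2.imwrite('pics/c8.png',crop(b,225,165,325,265,6))"
```

```text
time_s: 19.12
position: [0.524, -0.0123, 0.2268]
tool_rot: [[0.058, 0.998, 0.0], [0.998, -0.058, 0.0], [0.0, 0.0, -1.0]]
ft_force: [-0.1, -0.6, 3.0]
grip_width: 0.0121
gripper_force: 90.7
time_s: 19.5
position: [0.5239, -0.0123, 0.2268]
tool_rot: [[0.058, 0.998, 0.0], [0.998, -0.058, -0.0], [-0.0, 0.0, -1.0]]
ft_force: [0.5, -0.4, 2.7]
grip_width: 0.0118
gripper_force: 90.7
time_s: 20.38
position: [0.5239, -0.0122, 0.2268]
tool_rot: [[0.058, 0.998, -0.0], [0.998, -0.058, 0.0], [0.0, -0.0, -1.0]]
ft_force: [0.5, 0.5, 0.2]
grip_width: 0.0203
gripper_force: 0.0
TQ [-0.034  0.073  0.052]
```

```bash
python3 -m jog '[[0,0,0,0,0,-0.002,24],[0,0,0,0,0,-0.004,24],[0,0,0,0,0,-0.005,24],[0,0,0,0,0,0,24]]'; python3 -c "
from h import *;s=observe();print('TQ',np.round(s['wrist_torque'],3))"
```

```text
time_s: 20.92
position: [0.5241, -0.0123, 0.2384]
tool_rot: [[0.058, 0.998, 0.001], [0.998, -0.058, -0.0], [-0.0, 0.001, -1.0]]
ft_force: [0.4, -1.1, 0.3]
grip_width: 0.0205
gripper_force: 0.0
TQ [ 0.012  0.044 -0.014]
```

```bash
python3 -m jog '[[0,0,0,0,0,-0.008,24],[0,0,0,0,0,-0.01,24],[0,0,0,0,0,-0.02,24],[0,0,0,0,0,-0.03,24],[0,0,0,0,0,-0.03,24],[0,0,0,0,0,0,24]]'; python3 -m jog '[[0,0,0,0,-0.04,0,24],[0,0,0,0,-0.05,0,24],[0,0,0,0,-0.05,0,24],[0,0,0,0,-0.04,0,24],[0,0,0,0,0,0,24],[0,0,0,0,0,0,24],[0,0,0,0,0,0,24],[0,0,0,0,0,0,24]]'; python3 - <<'E'
from h import *
a=snap('scene','s6');b=snap('top','t6')
w=-.0575;c=np.array([.5238,-.0121,.231-.0693])
L=[(rimpts(c,w,.09,.007),(0,0,255)),(rimpts(c,w,.09,-.007),(0,255,0))]
bx=(235,170,300,260)
o=np.vstack([crop(b,195,165,255,215,4.5),crop(b,195,165,255,215,4.5,L)])
cv2.imwrite('pics/c9.png',cv2.resize(side(crop(a,*bx,6),cv2.resize(crop(a,*bx,6,L),None,fx=.4,fy=.4),o),None,fx=.97,fy=.97))
print(cv2.imread('pics/c9.png').shape)
E
```

```text
time_s: 21.68
position: [0.5244, -0.0123, 0.3384]
tool_rot: [[0.058, 0.998, 0.005], [0.998, -0.058, -0.001], [-0.001, 0.005, -1.0]]
ft_force: [0.5, 0.5, -0.4]
grip_width: 0.0203
gripper_force: 0.0
time_s: 22.68
position: [0.3447, -0.0019, 0.3355]
tool_rot: [[0.058, 0.998, -0.001], [0.998, -0.058, 0.0], [0.0, -0.001, -1.0]]
ft_force: [-0.0, 0.1, -0.8]
grip_width: 0.0203
gripper_force: 0.0
(524, 792, 3)
```

View pics/c9.png

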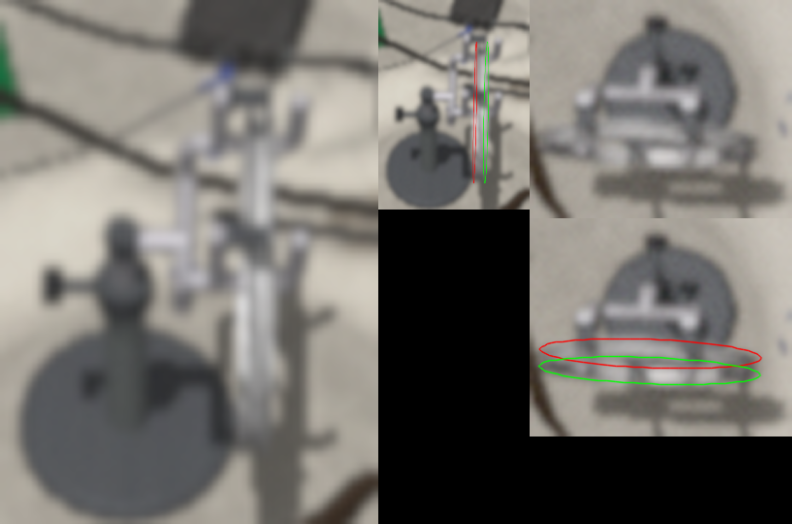

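The rim hangs upright on both prongs and matches the model outline. The gates lie level above it, the left at crop (245,228) and the right at (245,97), with the tips in front at (300,105) and (300,240). I'm checking that it's still and that nothing else moved, then handing in.

```bash
python3 -m jog '[[0,0,0,0,0,0,24],[0,0,0,0,0,0,24],[0,0,0,0,0,0,24],[0,0,0,0,0,0,24],[0,0,0,0,0,0,24],[0,0,0,0,0,0,24],[0,0,0,0,0,0,24],[0,0,0,0,0,0,24],[0,0,0,0,0,0,24],[0,0,0,0,0,0,24]]' | head -2; python3 - <<'E'
from h import *
a=snap('scene','s7');b=load('s6')
d=np.abs(a['pixels'].astype(int)-b['pixels'])[170:260,235:300];print(d.max(),d.mean())
if d.mean()<2: print(job.close_job())
E
```

```text
time_s: 24.02
position: [0.3442, -0.0018, 0.3358]
2 0.29982905982905983
the job is handed in; nothing more can be done
None
```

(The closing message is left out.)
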